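# Close down the turning bench

## Robot

A 6-joint arm with a two-finger parallel gripper is mounted at the origin on the work surface. World frame = base frame: x ahead of the robot, y to its left, z up, the work surface at z = 0. Lengths are in m, angles in degrees, forces in N, time in s.
With the tool pointing down it reaches from about 0.4 to 0.825 m from the base axis. Payload 7 kg.
Tool frame: the origin (TCP) lies at the centre of the arm's flange, where the gripper is bolted on; the fingertips stand 178 mm ahead of it and the grasp point (between the pads) lies 159 mm ahead of it (tip_reach is the distance from the TCP to the fingertips, in m); z points along the fingers, y is the line along which they close (so a half turn about z gives the same grasp; the last joint's range is limited). The gripper opens to 88 mm and grips with 3 to 60 N. Pads are 19 mm wide; open, the fingers measure 130 mm over their backs; the gripper's body (78 mm by 193 mm) begins 47 mm behind the grasp point.
Start: joints at [-54.253, 20.546, 0.682, 0, -70.136, -16.507], TCP at [0.222, -0.637, 0.405] pointing down, gripper open.
Joint ranges: [-176.03, 176.03], [-82.01, 121.73], [-58.28, 71.71], [-173.87, 95.51], [-174.79, -0.11], [-173.66, 173.66]. Speed limits (degrees/s): [136.94, 136.94, 172.46, 180, 180, 180].

## Interface

Orientations are given as [roll, pitch, yaw] about the fixed x, y, z axes, in that order (R = Rz(yaw) Ry(pitch) Rx(roll)).
In Python, from plant import * gives the robot as it stands.
- The arm moves only by the shell command python3 -m handwheel 'ROWS'. ROWS is JSON, a list of rows, each a list of 7 numbers: the opening, from -1 (shut) to 1 (fully open), then the shift along the tool's x, y, z as a fraction of full scale, then the turn, a rotation vector about the tool's x, y, z as a fraction of full scale. A call has 1 to 5 rows; each row shifts and turns the commanded pose from where the row before left it, along the tool's axes as they then stand; what a row does not reach is not made up. Full scale, the value 1, is 0.025 m for a shift and 6 degrees for a turn. A row lasts 1/8 s, in which the tool goes at most 62.5 mm and 10.7 degrees, less where a joint would pass 70% of its speed; a pose out of reach is approached as far as the arm can. A call with a number of a shift or a turn outside -1 to 1 is refused whole. A call with a gripper value outside its range is refused whole. The fingers move at their own pace and stop on an object; the grip force is fixed at half the most. Time passes only in rows, so rows that do not move let the fingers close. It gives the time, the measured TCP pose, the force, the opening and the grip force at its end, in the units of the state.
- get_obs(): the state, without advancing time (a new reading comes with each control period).
- snapshot(name): name is "scene" or "top"; returns a dict with "color" (480x640x3 uint8, red, green, blue), "fx", "fy", "cx", "cy" (pixels), "k1" (the pictures are not rectified: a ray, as slopes to the right and down, at radius r is drawn at 1 + k1 r^2 times it, then the intrinsics apply), "R" (3x3) and "t" (3): a world point X has camera coordinates R X + t. Camera axes: x right, y down, z forward; pixel columns grow to the right and rows downward; lengths in m; the calibration is good to about 2 mm. A picture is of the moment at which its call begins. There is no depth.
- close_job(): hands the job in; it is judged then, once.
The state is a dict: "clock": time; "joint_pos": joint angles; "qvel": joint speeds; "tau": joint torques, N m; "tool_pos": TCP position; "orientation": TCP orientation; "force": force on the tool from outside, world axes, zero at the start; "moment": the same for the moment, N m; "opening": finger opening in m; "gripper_force": force on a finger pad.
Only numpy, scipy, OpenCV 4.12 (cv2) and the standard library are available. Lean on these libraries where they do the work, as an engineer would, in place of code of your own. Each camera call takes 0.05 s, during which the arm holds its last target. There are 200 camera calls.

## Task

Close down the turning bench for the night. Scrape the dry clay lumps off the plaster slab into its reclaim trough with the scraper, not with your fingers, and leave the scraper standing on the clean slab; pull every turning tool out of the clip rack, lay them all in the open drawer and slide the drawer fully shut. Leave the other things on the bench where they are.

Things in the scene. Friction and masses are not known exactly. Their poses are not given: they have to be found in the camera images.
- drawer (a joint): the drawer of a low plywood drawer unit (300 mm deep, 260 wide, 88 high) that stands on the bench at the left and faces the robot. Value in m: 0 shut, up to 0.213 = fully out; it starts 0.185 to 0.21 out. It slides with about 1 to 2 N and stays where it is left
- drawer_front (a point): point on the drawer's inner floor (22 mm above the bench) at the middle of the front's inner face; moves with the drawer. x points into the unit (the shutting direction), y left, z up. The inner floor spans x = 0 to 255 mm, y = -109 to 109; the side walls stand 44 mm above it, the front 54 mm. Open from above is x = 0 to (drawer value - 6 mm); the unit's top covers the rest
- drawer_handle (a point): middle of the drawer's bar handle: a round bar 11 mm thick, 120 mm long along y, 35 mm in front of the drawer's front board, 52 mm above the bench; axes as drawer_front. Pushing on it slides the drawer
- slab_top (a point): centre of the flat top of a white plaster slab, 40 mm above the bench. The slab is 230 mm along x (pointing away from the robot) and 220 mm along y (to the left); a wooden frame around its far side and both left and right sides stands 12 mm proud of the plaster; the near edge (x = -115 mm) is open and drops straight into the reclaim trough. Fixed to the bench
- trough_floor (a point): centre of the inner floor of the grey reclaim trough joined to the slab's near edge, 6 mm above the bench, axes as slab_top. Inside it is 80 mm along x, 234 mm along y; the slab's top is 34 mm above this floor, the other walls 36 mm. Fixed
- scraper_grip (a point): centre of the wooden grip of the scraper, 36 mm above its underside. The scraper is a block standing on its foot at the back of the slab: black rubber foot 40 mm (x) by 115 mm (y, its scraping length) by 14 mm high, on it a wooden grip 26 mm (x) by 95 mm (y) by 44 mm high; z up, 58 mm high in all, 0.18 kg
- crumb0_c (a point): centre of a hard dry lump of clay (20 to 30 mm long and wide, 12 to 15 mm thick) lying on the slab
- crumb1_c (a point): centre of a hard dry lump of clay (20 to 30 mm long and wide, 12 to 15 mm thick) lying on the slab
- crumb2_c (a point): centre of a hard dry lump of clay (20 to 30 mm long and wide, 12 to 15 mm thick) lying on the slab
- crumb3_c (a point): centre of a hard dry lump of clay (20 to 30 mm long and wide, 12 to 15 mm thick) lying on the slab
- tool0_grip (a point): centre of the handle of a turning tool: an octagonal wooden handle 104 mm long, 20 mm across flats, along its x, with a flat steel loop (pear-shaped) that reaches to x = +104 mm (the handle's other end is at x = -52 mm); about 80 g. At the start it lies level in the clip rack, its centre 44 mm above the bench; the middle 64 mm are free of clips and rails, with 22 mm of air below
- tool1_grip (a point): centre of the handle of a turning tool: an octagonal wooden handle 104 mm long, 20 mm across flats, along its x, with a flat steel loop (square) that reaches to x = +104 mm (the handle's other end is at x = -52 mm); about 80 g. At the start it lies level in the clip rack, its centre 44 mm above the bench; the middle 64 mm are free of clips and rails, with 22 mm of air below
- tool2_grip (a point): centre of the handle of a turning tool: an octagonal wooden handle 104 mm long, 20 mm across flats, along its x, with a flat steel loop (three-cornered) that reaches to x = +104 mm (the handle's other end is at x = -52 mm); about 80 g. At the start it lies level in the clip rack, its centre 44 mm above the bench; the middle 64 mm are free of clips and rails, with 22 mm of air below
- tool3_grip (a point): centre of the handle of a turning tool: an octagonal wooden handle 104 mm long, 20 mm across flats, along its x, with a flat steel loop (round) that reaches to x = +104 mm (the handle's other end is at x = -52 mm); about 80 g. At the start it lies level in the clip rack, its centre 44 mm above the bench; the middle 64 mm are free of clips and rails, with 22 mm of air below
- rack: clip rack: board 110 by 290 by 12 mm fixed to the bench, origin under its centre, x along the clipped handles; four places, 66 mm apart along y, some empty. Two rails (12 mm wide, at x = -38 and 38) carry the handles; on each, a pair of sprung clips closes over the handle, 17 mm out to each side, up to 16 mm above its centre. Pulled straight up by its middle a handle snaps out with about 10 to 18 N
- bowl: small biscuit-fired bowl, 70 mm wide, 40 high, not part of the job (origin under its centre)
- jar: white jar, 60 mm wide, 85 high, not part of the job (origin under its centre)
- clay: lump of clay, 124 mm wide, 95 high, not part of the job (origin under its centre)
- rib: flat wooden rib, 100 by 45 by 8 mm, not part of the job (origin under its centre)

How it is judged:
By the outcome, as a careful person would: the job done as asked, in the order asked, and still so for the second after the job is handed in, with the robot touching nothing.
Of tool0, tool1, tool2, tool3 only 3 to 4 are there at a start; the rules pass over those that are not, and their reading is None.
Of crumb0, crumb1, crumb2, crumb3 only 2 to 4 are there at a start; the rules pass over those that are not, and their reading is None.
At some moment in a run one of scraper may be knocked a few centimetres aside while the robot is not near it.
Once in a run the grip may slacken for a moment while it holds something.
It also fails if it takes over 208 s, if anything falls off the work surface, if the arm or the gripper's body presses on something with over 40 N, if the wrist force passes 120 N, or if a joint passes its speed limit or range.

## Working session

There is one attempt and no reset: what is moved stays moved. The work goes in short steps, Python scripts to look and compute and a shell command to move; the robot and the scene stay as the last step left them, time stands still between calls to the robot, and variables do not carry over. Pictures are saved under pics/ and viewed, at most 14 in all, crops included, and the job is handed in when it is done.

```bash
ls; mkdir -p pics
python3 - <<'E'
from plant import *
import cv2
print(get_obs())
for n in("scene","top"):
    s=snapshot(n);cv2.imwrite(f"pics/{n}0.png",s["color"][:,:,::-1])
    print({k:v for k,v in s.items() if k!="color"})
E
```

```text
pics
{'clock': 0.0, 'joint_pos': array([-5.42538850e+01,  2.05907417e+01,  6.33627946e-01, -2.14200275e-02,
       -7.01364349e+01, -1.65069127e+01]), 'qvel': array([-0.00603664,  0.06103056,  0.09300992, -0.02462397,  0.01753357,
       -0.06089698]), 'tau': array([-2.54631332e-04, -5.82707655e+01,  2.93075985e+01,  6.99760839e+00,
        7.22437195e-03, -1.06453458e-04]), 'tool_pos': array([ 0.22235538, -0.63711015,  0.40372508]), 'orientation': array([ 1.79904585e+02, -7.27649507e-03, -1.60768086e+02]), 'force': array([-0.10241468, -0.50125267, -0.25141179]), 'moment': array([-0.01366096,  0.0180184 , -0.0093086 ]), 'gripper_force': 0.0, 'opening': 0.08747433261318817}
{'fx': 624.4835942006924, 'fy': 624.4835942006924, 'cx': 323.6039953218976, 'cy': 239.34249557687875, 'k1': -0.08277379429700774, 'R': array([[-0.18370191,  0.98290725, -0.01212231],
       [ 0.77394754,  0.13702316, -0.61824741],
       [-0.60601883, -0.12295526, -0.78589006]]), 't': array([ 0.17551714, -0.37757292,  1.81755692])}
{'fx': 438.8841347606305, 'fy': 438.8841347606305, 'cx': 311.55950403584416, 'cy': 244.35248275922032, 'k1': -0.06315945614388445, 'R': array([[ 5.92428759e-04, -9.99386670e-01, -3.50133356e-02],
       [-9.87485948e-01,  4.93715514e-03, -1.57629715e-01],
       [ 1.57705902e-01,  3.46685613e-02, -9.86877368e-01]]), 't': array([-0.05634885,  0.55485712,  0.91108868])}
```

View pics/scene0.png

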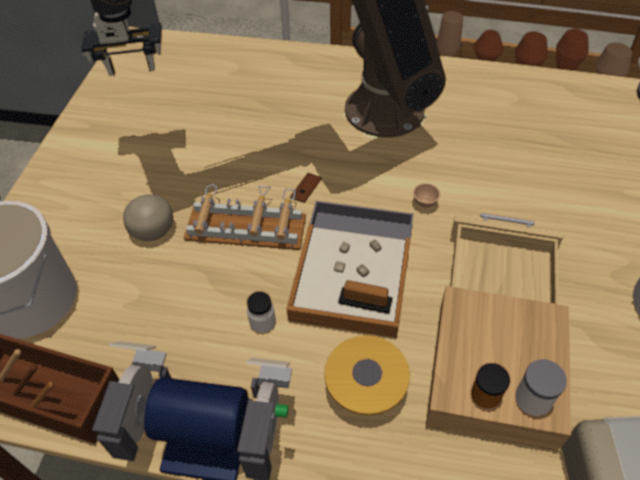

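View pics/top0.png

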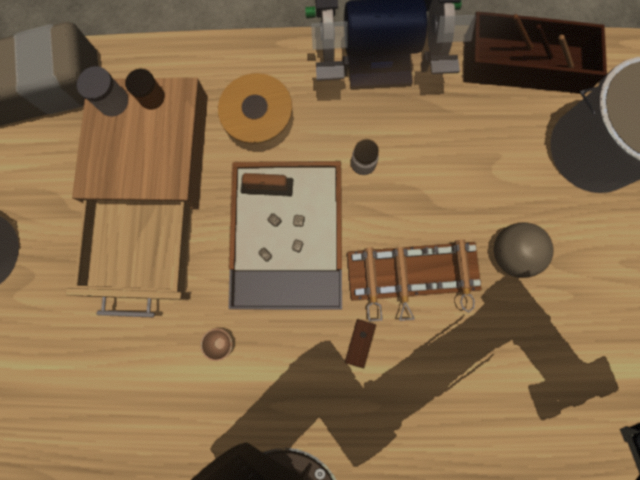

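The views show four crumbs at top-view (274,220), (299,221), (297,245) and (265,254), with the scraper at (266,184). Three tools are at (371,275), (402,275) and (463,270), and the drawer is open on the left. I'll zoom in to get accurate pixels.

```bash
cat > h.py <<'E'
import numpy as np, cv2
from plant import *
def shot(n,save=None):
    s=snapshot(n)
    if save: cv2.imwrite(f"pics/{save}.png",s["color"][:,:,::-1])
    return s
def ray(s,u,v):
    d=np.array([(u-s["cx"])/s["fx"],(v-s["cy"])/s["fy"]]);p=d.copy()
    for _ in range(20): p=d/(1+s["k1"]*(p@p))
    R=np.array(s["R"]);return -R.T@s["t"],R.T@np.array([p[0],p[1],1])
def at(s,u,v,z):
    o,d=ray(s,u,v);return np.round(o+d*(z-o[2])/d[2],4)
def proj(s,X):
    c=np.array(s["R"])@np.array(X)+s["t"];p=c[:2]/c[2];p=p*(1+s["k1"]*(p@p))
    return np.round([s["fx"]*p[0]+s["cx"],s["fy"]*p[1]+s["cy"]],1)
def tri(s1,p1,s2,p2):
    o1,d1=ray(s1,*p1);o2,d2=ray(s2,*p2)
    a=np.linalg.lstsq(np.c_[d1,-d2],o2-o1,rcond=None)[0]
    return np.round((o1+a[0]*d1+o2+a[1]*d2)/2,4),np.linalg.norm(o1+a[0]*d1-o2-a[1]*d2)
E
python3 - <<'E'
import cv2
a=cv2.imread("pics/top0.png");cv2.imwrite("pics/t_crop1.png",cv2.resize(a[150:340,220:490],None,fx=2.96,fy=2.96,interpolation=cv2.INTER_CUBIC))
cv2.imwrite("pics/t_crop2.png",cv2.resize(a[180:330,60:240],None,fx=4,fy=4,interpolation=cv2.INTER_CUBIC))
E
```

```text
(no output)
```

View pics/t_crop1.png

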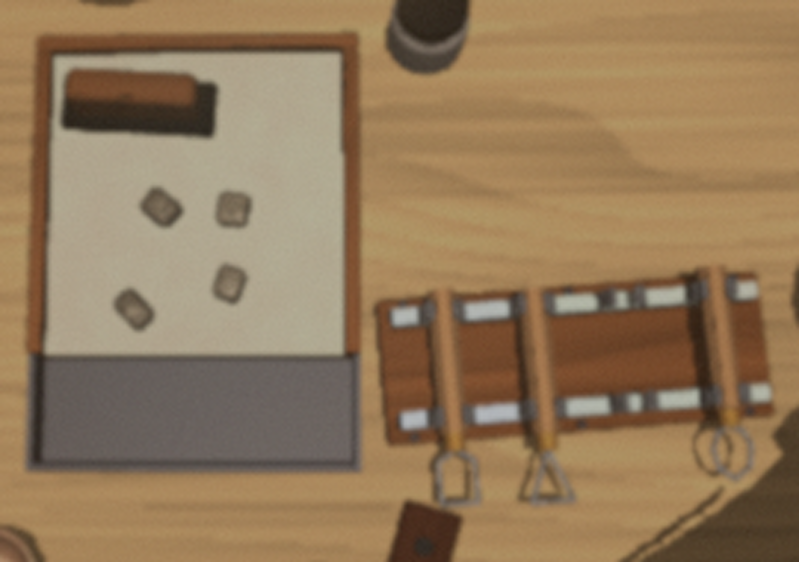

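View pics/t_crop2.png

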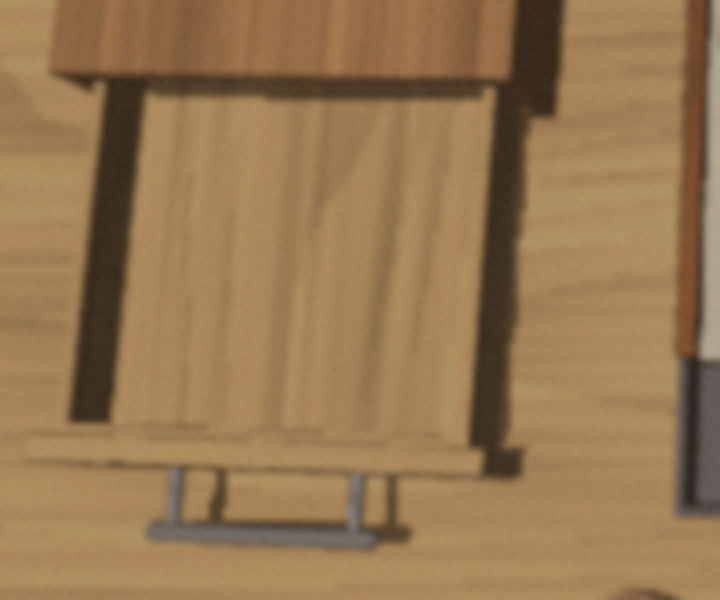

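Run:
```python
from h import *
s=shot("top")
c1=lambda x,y:(220+x/2.96,150+y/2.96)
c2=lambda x,y:(60+x/4,180+y/4)
def P(n,c,z,*pts):
    r=[at(s,*c(*p),z)[:2] for p in pts];print(n,*[x.round(4).tolist() for x in r]);return r
P("slab near L,R",c1,.04,(45,355),(345,355)); P("frame far corners outer",c1,.052,(38,36),(357,34)); P("frame near outer",c1,.052,(30,352),(358,352));P("frame inner far",c1,.052,(52,46),(343,46))
P("trough near outer",c1,.042,(28,469),(358,469))
P("scraper grip top",c1,.098,(67,70),(195,76),(195,106),(65,100))
P("foot front",c1,.040,(62,128),(214,136)); P("foot right top corner",c1,.054,(216,84))
P("crumbs",c1,.053,(162,206),(234,209),(230,284),(134,309))
for n,a,b in(("sq",(442,292),(455,440)),("tri",(534,290),(545,440)),("rnd",(711,268),(730,415))):
    r=P(n,c1,.05,a,b);d=r[1]-r[0];print(n,"mid",(r[0]+r[1])/2,"len",np.linalg.norm(d),"yaw",np.degrees(np.arctan2(d[1],d[0])))
P("rack corners",c1,.012,(377,302),(757,272),(771,412),(389,444))
r=P("handle",c2,.052,(148,532),(376,542));d=r[0]-r[1];print((r[0]+r[1])/2,np.linalg.norm(d),np.degrees(np.arctan2(-d[0],d[1])))
P("front top inner edge",c2,.076,(28,435),(485,448)); P("front floor inner",c2,.022,(112,427)); P("unit top front edge",c2,.088,(52,75),(512,80))
P("wall tops R outer",c2,.066,(495,88),(470,440))
P("loops end",c1,.044,(458,503),(550,500),(735,478))
```

```text
slab near L,R [0.4996, 0.109] [0.4991, -0.1114]
frame far corners outer [0.741, 0.119] [0.7393, -0.1223]
frame near outer [0.5006, 0.1175] [0.5, -0.1205]
frame inner far [0.7329, 0.108] [0.73, -0.1117]
trough near outer [0.4163, 0.1189] [0.4166, -0.1201]
scraper grip top [0.6985, 0.0868] [0.6928, -0.0052] [0.6706, -0.0055] [0.6762, 0.0876]
foot front [0.672, 0.101] [0.6645, -0.0145]
foot right top corner [0.7007, -0.0168]
crumbs [0.6082, 0.0224] [0.6055, -0.0307] [0.5498, -0.0281] [0.5318, 0.0418]
sq [0.5437, -0.1819] [0.4369, -0.1891]
sq mid [ 0.4903 -0.1855] len 0.10704242149727364 yaw -176.14319901441016
tri [0.5448, -0.2485] [0.4367, -0.2532]
tri mid [ 0.49075 -0.25085] len 0.10820212567228056 yaw -177.51044707800085
rnd [0.5603, -0.3777] [0.4538, -0.3859]
rnd mid [ 0.50705 -0.3818 ] len 0.10681521427212516 yaw -175.59718063772257
rack corners [0.5419, -0.1365] [0.5634, -0.4241] [0.4578, -0.4287] [0.4354, -0.1442]
handle [0.4045, 0.4088] [0.4003, 0.2804]
[0.4024 0.3446] 0.1284686732242534 -1.8734930135999421
front top inner edge [0.4554, 0.4676] [0.4496, 0.2146]
front floor inner [0.4632, 0.4506]
unit top front edge [0.6514, 0.4644] [0.6449, 0.2053]
wall tops R outer [0.6464, 0.2218] [0.4544, 0.2263]
loops end [0.3924, -0.191] [0.3944, -0.2565] [0.4092, -0.3892]
```

Everything agrees with the given sizes: slab centre about (0.6145, -0.001), scraper about (0.686, 0.0415) at yaw -3.5°, handles 104–107 mm long, drawer axis yaw about -1.5°. I'll turn the wrist to the scraper's yaw first, with the fingers half open.

```bash
cat >> h.py <<'E'
from scipy.spatial.transform import Rotation as Ro
def go(x,y,z,yaw=None):
    "units to go in tool axes (z is of grasp point)"
    o=get_obs();R=Ro.from_euler("xyz",o["orientation"],degrees=True).as_matrix()
    g=np.array(o["tool_pos"])+R@[0,0,.159]
    u=R.T@(np.array([x,y,z])-g)/.025
    print("t",round(float(o["clock"]),2),"grasp",g.round(4),"rpy",np.round(o["orientation"],2),"UNITS",u.round(2),"open",round(o["opening"],4),"F",np.round(o["force"],1), "turn",None if yaw is None else round(-((yaw-o["orientation"][2]+180)%360-180)/6,2))
E
python3 -m handwheel '[[0,0,0,0,0,0,-1],[0,0,0,0,0,0,-1],[0,0,0,0,0,0,-1],[0,0,0,0,0,0,-1],[0,0,0,0,0,0,-1]]'
python3 -m handwheel '[[0,0,0,0,0,0,-1],[0,0,0,0,0,0,-1],[0,0,0,0,0,0,-1],[0,0,0,0,0,0,-1],[0,0,0,0,0,0,-1]]'
python3 -m handwheel '[[0,0,0,0,0,0,-1],[0,0,0,0,0,0,-0.2],[0,0,0,0,0,0,0],[0,0,0,0,0,0,0]]'
python3 -c "
from h import *
go(.686,.0415,.2,-93.5)"
```

```text
clock: 0.78
tool_pos: [0.2224, -0.6372, 0.4042]
orientation: [180.0, 0.0, -130.6]
force: [-0.3, -1.0, -0.6]
opening: 0.0456
gripper_force: 0.0
clock: 1.4
tool_pos: [0.2224, -0.6372, 0.4043]
orientation: [180.0, 0.0, -100.6]
force: [-0.1, 0.1, -0.3]
opening: 0.0436
gripper_force: 0.0
clock: 1.9
tool_pos: [0.2224, -0.6373, 0.4046]
orientation: [180.0, 0.0, -93.6]
force: [0.8, -0.7, -0.1]
opening: 0.0437
gripper_force: 0.0
t 1.9 grasp [ 0.2224 -0.6373  0.2456] rpy [ 1.7999e+02  1.0000e-02 -9.3640e+01] UNITS [-28.27 -16.78   1.82] open 0.0437 F [ 0.8 -0.7 -0.1] turn -0.02
```

```bash
python3 -m handwheel '[[0,-0.97,-0.58,0,0,0,0],[0,-0.97,-0.58,0,0,0,0],[0,-0.97,-0.58,0,0,0,0],[0,-0.97,-0.58,0,0,0,0],[0,-0.97,-0.58,0,0,0,0]]' >/dev/null
python3 -m handwheel '[[0,-0.97,-0.58,0,0,0,0],[0,-0.97,-0.58,0,0,0,0],[0,-0.97,-0.58,0,0,0,0],[0,-0.97,-0.58,0,0,0,0],[0,-0.97,-0.58,0,0,0,0]]' >/dev/null
python3 -m handwheel '[[0,-0.97,-0.58,0,0,0,0],[0,-0.97,-0.58,0,0,0,0],[0,-0.97,-0.58,0,0,0,0],[0,-0.97,-0.58,0,0,0,0],[0,-0.97,-0.58,0,0,0,0]]' >/dev/null
python3 -m handwheel '[[0,-0.97,-0.58,0,0,0,0],[0,-0.97,-0.58,0,0,0,0],[0,-0.97,-0.58,0,0,0,0],[0,-0.97,-0.58,0,0,0,0],[0,-0.97,-0.58,0,0,0,0]]' >/dev/null
python3 -m handwheel '[[0,-0.97,-0.58,0,0,0,0],[0,-0.97,-0.58,0,0,0,0],[0,-0.97,-0.58,0,0,0,0],[0,0,0,0,0,0,0]]'
python3 - <<'E'
from h import *
go(.686,.0415,.2,-93.5)
s=shot("scene","scene1");p=proj(s,[.686,.0415,.098]);print(p,proj(s,[.686,.0415,.04]))
a=cv2.imread("pics/scene1.png");cv2.imwrite("pics/s1c.png",cv2.resize(a[150:350,270:470],None,fx=3,fy=3))
E
```

```text
clock: 4.9
tool_pos: [0.5909, -0.0997, 0.4044]
orientation: [180.0, 0.0, -93.5]
force: [0.2, -0.5, -0.8]
opening: 0.0441
gripper_force: 0.0
t 4.9 grasp [ 0.5909 -0.0997  0.2454] rpy [179.99   0.   -93.49] UNITS [-5.87 -3.45  1.81] open 0.0441 F [ 0.2 -0.5 -0.8] turn 0.0
[365.7 285.9] [364.6 300.7]
```

View pics/s1c.png

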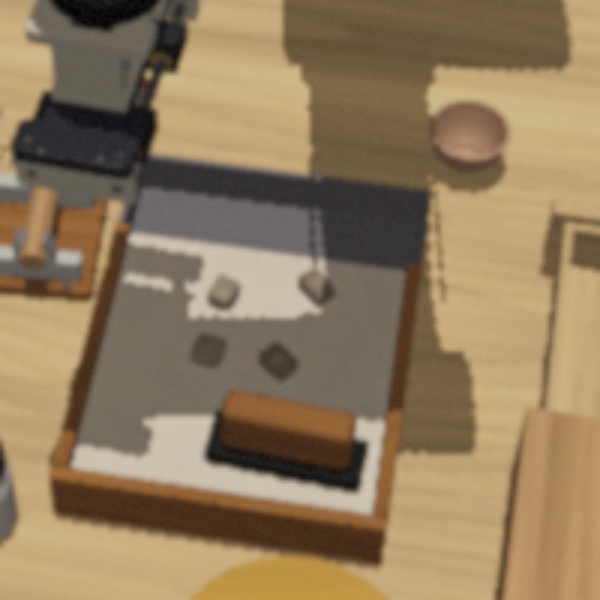

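The scraper hasn't moved: its grip top is at scene pixel (366,287) against a predicted (365.7,286). Grasping it now.

```bash
python3 -m handwheel '[[0,-0.98,-0.575,0,0,0,0],[0,-0.98,-0.575,0,0,0,0],[0,-0.98,-0.575,0,0,0,0],[0,-0.98,-0.575,0,0,0,0],[0,-0.98,-0.575,0,0,0,0]]' >/dev/null
python3 -m handwheel '[[0,-0.97,-0.575,0,0,0,0],[0,0,0,0.9,0,0,0],[0,0,0,0.9,0,0,0],[0,0,0,0.9,0,0,0],[0,0,0,0.9,0,0,0]]'
python3 -m handwheel '[[0,0,0,0,0,0,0],[0,0,0,0,0,0,0]]' 
python3 -c "
from h import *
go(.686,.0415,.079,-93.5)"
```

```text
clock: 6.2
tool_pos: [0.6857, 0.041, 0.3136]
orientation: [180.0, -0.0, -93.5]
force: [-0.9, 0.3, -0.2]
opening: 0.0437
gripper_force: 0.0
clock: 6.45
tool_pos: [0.6858, 0.0404, 0.3154]
orientation: [-180.0, -0.0, -93.5]
force: [-0.1, -0.1, 1.1]
opening: 0.0435
gripper_force: 0.0
t 6.45 grasp [0.6859 0.0404 0.1564] rpy [-1.7995e+02 -1.0000e-02 -9.3530e+01] UNITS [-0.04  0.    3.1 ] open 0.0435 F [-0.1 -0.1  1.1] turn -0.0
```

```bash
python3 -m handwheel '[[0,0,0,0.8,0,0,0],[0,0,0,0.8,0,0,0],[0,0,0,0.8,0,0,0],[0,0,0,0.6,0,0,0],[0,0,0,0.1,0,0,0]]' 
python3 -m handwheel '[[-1,0,0,0,0,0,0],[-1,0,0,0,0,0,0],[-1,0,0,0,0,0,0],[-1,0,0,0,0,0,0],[-1,0,0,0,0,0,0]]' 
python3 -c "
from h import *
go(.686,.0415,.0765,-90)"
```

```text
clock: 7.08
tool_pos: [0.6851, 0.0399, 0.2368]
orientation: [180.0, -0.0, -93.6]
force: [0.9, 0.5, 0.2]
opening: 0.0437
gripper_force: 0.0
clock: 7.7
tool_pos: [0.6856, 0.0399, 0.2382]
orientation: [-179.9, 0.0, -93.5]
force: [0.7, -0.4, 4.9]
opening: 0.0258
gripper_force: 30.0
t 7.7 grasp [0.6859 0.04   0.0792] rpy [-1.7989e+02  2.0000e-02 -9.3540e+01] UNITS [-0.06 -0.    0.11] open 0.0258 F [ 0.7 -0.4  4.9] turn -0.59
```

Grip is sound at 25.8 mm. I'll lift slightly, square up, shift over the crumbs' span and sweep.

```bash
python3 -m handwheel '[[-1,0,0,-0.06,0,0,0],[-1,0,0,0,0,0,-0.59],[-1,0.5,0,0,0,0,0],[-1,0.5,0,0,0,0,0],[-1,0.42,0,0,0,0,0]]' 
python3 -m handwheel '[[-1,0,0.4,0,0,0,0],[-1,0,0.4,0,0,0,0],[-1,0,0.4,0,0,0,0],[-1,0,0.4,0,0,0,0],[-1,0,0.4,0,0,0,0]]' 
python3 -m handwheel '[[-1,0,0.4,0,0,0,0],[-1,0,0.4,0,0,0,0],[-1,0,0.4,0,0,0,0],[-1,0,0.4,0,0,0,0],[-1,0,0.4,0,0,0,0]]'
python3 - <<'E'
from h import *
go(.508,.0045,.0805,-90)
s=shot("scene","scene2")
a=cv2.imread("pics/scene2.png");cv2.imwrite("pics/s2c.png",cv2.resize(a[150:350,270:470],None,fx=3,fy=3))
E
```

```text
clock: 8.32
tool_pos: [0.6848, 0.0029, 0.2383]
orientation: [179.9, -0.0, -90.1]
force: [-0.6, -0.1, -1.4]
opening: 0.0258
gripper_force: 30.0
clock: 8.95
tool_pos: [0.6344, 0.0046, 0.2388]
orientation: [-180.0, 0.0, -90.0]
force: [0.7, 0.6, -0.9]
opening: 0.0259
gripper_force: 30.0
clock: 9.57
tool_pos: [0.5845, 0.0043, 0.2387]
orientation: [-180.0, 0.0, -90.0]
force: [-0.6, 0.7, -1.8]
opening: 0.0257
gripper_force: 30.0
t 9.57 grasp [0.5845 0.0043 0.0797] rpy [-179.99    0.    -90.02] UNITS [-0.01  3.06 -0.03] open 0.0257 F [-0.6  0.7 -1.8] turn -0.0
```

View pics/s2c.png

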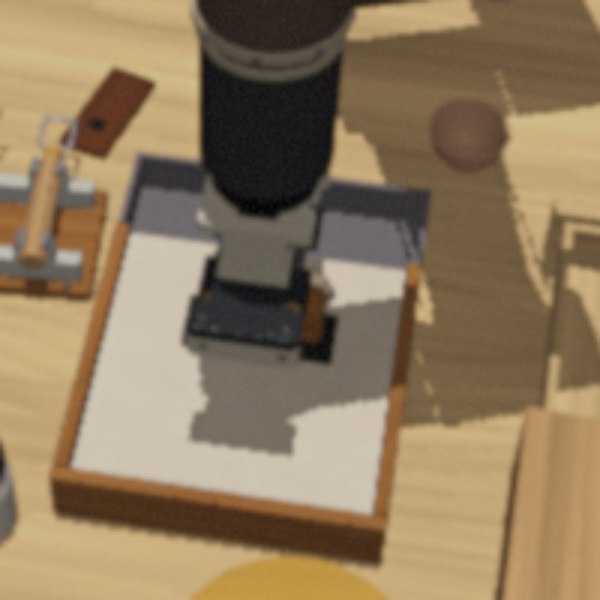

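The slab behind the scraper is clean, and one crumb sits at the left end of the foot at crop (318,278). I'll finish the sweep over the edge.

```bash
python3 -m handwheel '[[-1,0,0.4,0,0,0,0],[-1,0,0.4,0,0,0,0],[-1,0,0.4,0,0,0,0],[-1,0,0.4,0,0,0,0],[-1,0,0.4,0,0,0,0]]' 
python3 -m handwheel '[[-1,0,0.4,0,0,0,0],[-1,0,0.4,0,0,0,0],[-1,0,0.4,0,0,0,0],[-1,0,0.1,0,0,0,0],[-1,0,0,0,0,0,0]]' 
python3 -m handwheel '[[-1,0,-0.8,0,0,0,0],[-1,0,-0.8,0,0,0,0],[-1,0,-0.8,0,0,0,0],[-1,0,-0.8,0,0,0,0],[-1,0,-0.8,0,0,0,0]]'
python3 - <<'E'
from h import *
go(.68,.0045,.079,-90)
for n in("scene","top"):
    shot(n,n+"3")
a=cv2.imread("pics/scene3.png");b=cv2.imread("pics/top3.png")
cv2.imwrite("pics/s3c.png",np.hstack([cv2.resize(a[190:330,280:420],(399,399)),cv2.resize(b[170:310,220:360],(399,399))]))
E
```

```text
clock: 10.25
tool_pos: [0.5343, 0.0043, 0.2387]
orientation: [180.0, -0.0, -90.0]
force: [0.2, 0.5, -2.6]
opening: 0.0256
gripper_force: 30.0
clock: 10.88
tool_pos: [0.5026, 0.0044, 0.2388]
orientation: [-180.0, 0.0, -90.0]
force: [-0.7, -0.3, -1.0]
opening: 0.0257
gripper_force: 30.0
clock: 11.5
tool_pos: [0.6036, 0.0043, 0.2384]
orientation: [180.0, -0.0, -90.0]
force: [-0.0, 0.3, -2.1]
opening: 0.0259
gripper_force: 3.0
t 11.5 grasp [0.6036 0.0043 0.0794] rpy [ 1.7999e+02 -1.0000e-02 -9.0020e+01] UNITS [-0.01 -3.06  0.02] open 0.0259 F [-0.   0.3 -2.1] turn -0.0
```

View pics/s3c.png

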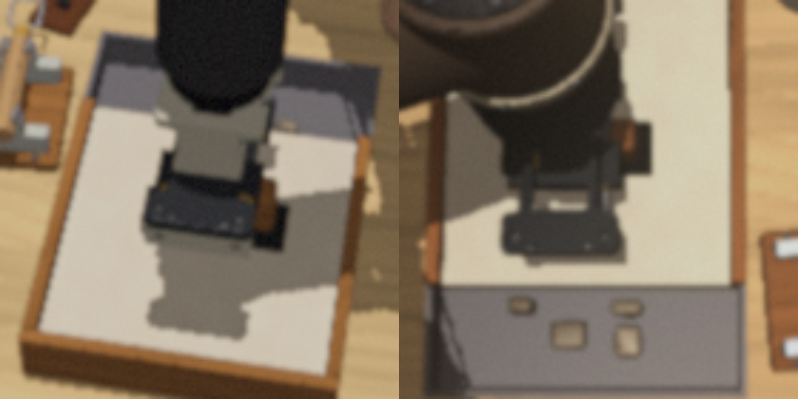

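All four crumbs lie in the trough at crop (520–630, 305–340). The grip force reads 3 N, so that's the slackening. I'll hold still until it recovers, then continue.

```bash
python3 -m handwheel '[[-1,0,0,0,0,0,0],[-1,0,0,0,0,0,0],[-1,0,0,0,0,0,0],[-1,0,0,0,0,0,0],[-1,0,0,0,0,0,0]]' 
python3 -m handwheel '[[-1,0,-0.5,0,0,0,0],[-1,0,-0.5,0,0,0,0],[-1,0,-0.5,0,0,0,0],[-1,0,-0.5,0,0,0,0],[-1,0,-0.4,0,0,0,0]]' 
python3 -m handwheel '[[-1,0,0,0.06,0,0,0],[-1,0,0,0,0,0,0],[0,0,0,0,0,0,0],[0,0,0,0,0,0,0],[0,0,0,0,0,0,0]]' 
python3 -m handwheel '[[0,0,0,-0.8,0,0,0],[0,0,0,-0.9,0,0,0],[0,0,0,-0.9,0,0,0],[0,0,0,-0.9,0,0,0],[0,0,0,-0.9,0,0,0]]'
python3 - <<'E'
from h import *
go(.49,-.1855,.19,-176.1)
E
```

```text
clock: 12.22
tool_pos: [0.6025, 0.0043, 0.2388]
orientation: [-180.0, 0.0, -90.0]
force: [0.0, -0.1, -1.3]
opening: 0.0259
gripper_force: 30.0
clock: 12.85
tool_pos: [0.6635, 0.0042, 0.2384]
orientation: [180.0, -0.0, -90.0]
force: [-0.1, 0.2, -2.0]
opening: 0.0258
gripper_force: 30.0
clock: 13.48
tool_pos: [0.6622, 0.0043, 0.2369]
orientation: [180.0, -0.0, -90.0]
force: [-0.2, -0.7, 0.2]
opening: 0.0433
gripper_force: 0.0
clock: 14.1
tool_pos: [0.6624, 0.0043, 0.3477]
orientation: [180.0, 0.0, -90.0]
force: [0.1, 0.3, 0.1]
opening: 0.0439
gripper_force: 0.0
t 14.1 grasp [0.6623 0.0043 0.1887] rpy [179.97   0.   -90.02] UNITS [ 7.59  6.89 -0.05] open 0.0439 F [0.1 0.3 0.1] turn 14.35
```

```bash
python3 -m handwheel '[[-0.1,0.95,0.86,0,0,0,0],[-0.1,0.95,0.86,0,0,0,0],[-0.1,0.95,0.86,0,0,0,0],[-0.1,0.95,0.86,0,0,0,0],[-0.1,0.95,0.86,0,0,0,0]]' >/dev/null
python3 -m handwheel '[[-0.1,0.95,0.86,0,0,0,0],[-0.1,0.95,0.86,0,0,0,0],[-0.1,0.95,0.86,0,0,0,0],[-0.1,0,0,0,0,0,1],[-0.1,0,0,0,0,0,1]]' >/dev/null
python3 -m handwheel '[[-0.1,0,0,0,0,0,1],[-0.1,0,0,0,0,0,1],[-0.1,0,0,0,0,0,1],[-0.1,0,0,0,0,0,1],[-0.1,0,0,0,0,0,1]]' >/dev/null
python3 -m handwheel '[[-0.1,0,0,0,0,0,1],[-0.1,0,0,0,0,0,1],[-0.1,0,0,0,0,0,1],[-0.1,0,0,0,0,0,1],[-0.1,0,0,0,0,0,1]]' >/dev/null
python3 -m handwheel '[[-0.1,0,0,0,0,0,1],[-0.1,0,0,0,0,0,1],[-0.1,0,0,0,0,0,0.35],[-0.1,0,0,0,0,0,0]]'
python3 - <<'E'
from h import *
go(.491,-.185,.044,-176)
s=shot("scene","scene4");a=cv2.imread("pics/scene4.png")
b=shot("top","top4")["color"][:,:,::-1]
print(proj(s,[.491,-.185,.044]),proj(s,[.685,.006,.098]))
cv2.imwrite("pics/s4c.png",np.hstack([cv2.resize(a[160:320,170:410],(498,332)),cv2.resize(b[160:300,220:345],(296,332))]))
E
```

```text
clock: 17.1
tool_pos: [0.4903, -0.1858, 0.3472]
orientation: [180.0, -0.0, -176.1]
force: [-0.2, -0.0, 0.9]
opening: 0.0392
gripper_force: 0.0
t 17.1 grasp [ 0.4903 -0.1858  0.1882] rpy [ 180.     -0.   -176.05] UNITS [-0.03  0.03  5.77] open 0.0392 F [-0.2 -0.   0.9] turn -0.01
[283.4 218.6] [349.2 283.1]
```

View pics/s4c.png

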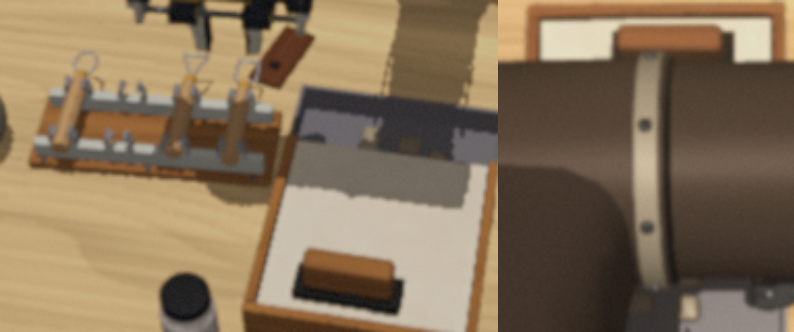

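The scraper stands on the clean slab; it was bumped a little sideways, but it's still on the plaster. The square tool's handle at scene (284.7,220) matches the predicted (283.4,218.6), so I'll descend on it.

```bash
python3 -m handwheel '[[-0.1,0,0.03,0.96,0,0,0],[-0.1,0,0,0.96,0,0,0],[-0.1,0,0,0.96,0,0,0],[-0.1,0,0,0.96,0,0,0],[-0.1,0,0,0.96,0,0,0]]'
python3 -m handwheel '[[-0.1,0,0,0.97,0,0,0],[-0.1,0,0,0,0,0,0],[-1,0,0,0,0,0,0],[-1,0,0,0,0,0,0],[-1,0,0,0,0,0,0]]'
python3 -m handwheel '[[-1,0,0,0,0,0,0],[-1,0,0,0,0,0,0],[-1,0,0,-0.2,0,0,0],[-1,0,0,-0.2,0,0,0],[-1,0,0,-0.2,0,0,0]]'
python3 -m handwheel '[[-1,0,0,-0.3,0,0,0],[-1,0,0,-0.3,0,0,0],[-1,0,0,-0.5,0,0,0],[-1,0,0,-0.5,0,0,0],[-1,0,0,-0.5,0,0,0]]'
python3 - <<'E'
from h import *
go(.491,-.185,.18,-176)
E
```

```text
clock: 17.82
tool_pos: [0.4905, -0.1849, 0.2265]
orientation: [-180.0, 0.0, -176.0]
force: [0.2, 0.1, 0.0]
opening: 0.0393
gripper_force: 0.0
clock: 18.45
tool_pos: [0.4908, -0.1849, 0.2039]
orientation: [-180.0, 0.1, -176.1]
force: [-1.0, -0.0, 3.4]
opening: 0.0196
gripper_force: 30.0
clock: 19.08
tool_pos: [0.4903, -0.1849, 0.2181]
orientation: [180.0, -0.0, -176.1]
force: [-0.3, -0.8, -4.0]
opening: 0.0197
gripper_force: 30.0
clock: 19.7
tool_pos: [0.4905, -0.1849, 0.2716]
orientation: [-180.0, 0.0, -176.1]
force: [-1.0, -0.2, -0.5]
opening: 0.02
gripper_force: 30.0
t 19.7 grasp [ 0.4906 -0.1849  0.1126] rpy [-1.8000e+02  3.0000e-02 -1.7611e+02] UNITS [-0.02 -0.01 -2.7 ] open 0.02 F [-1.  -0.2 -0.5] turn -0.02
```

Tool held at 20 mm. Carrying it to the drawer.

```bash
python3 -m handwheel '[[-1,0,0,-0.8,0,0,0],[-1,0,0,-0.8,0,0,0],[-1,0,0,-0.8,0,0,0],[-1,0,0,0,0,0,0.87],[-1,-0.14,0.9,0,0,0,0]]'
python3 -m handwheel '[[-1,-0.14,0.95,0,0,0,0],[-1,-0.14,0.95,0,0,0,0],[-1,-0.14,0.95,0,0,0,0],[-1,-0.14,0.95,0,0,0,0],[-1,-0.14,0.95,0,0,0,0]]'
python3 -m handwheel '[[-1,-0.14,0.95,0,0,0,0],[-1,-0.14,0.95,0,0,0,0],[-1,-0.14,0.95,0,0,0,0],[-1,-0.14,0.95,0,0,0,0],[-1,-0.14,0.95,0,0,0,0]]'
python3 -m handwheel '[[-1,-0.14,0.95,0,0,0,0],[-1,-0.14,0.95,0,0,0,0],[-1,-0.14,0.95,0,0,0,0],[-1,-0.14,0.95,0,0,0,0],[-1,-0.14,0.95,0,0,0,0]]'
python3 -m handwheel '[[-1,-0.14,0.95,0,0,0,0],[-1,-0.14,0.95,0,0,0,0],[-1,-0.14,0.95,0,0,0,0],[-1,-0.14,0.95,0,0,0,0],[-1,0,0,0,0,0,0]]'
python3 - <<'E'
from h import *
go(.576,.398,.036,178.7)
s=shot("scene","scene5");a=s["color"][:,:,::-1];cv2.imwrite("pics/s5c.png",cv2.resize(a[190:340,400:600],(800,600)))
E
```

```text
clock: 20.32
tool_pos: [0.4942, -0.1629, 0.3313]
orientation: [180.0, 0.0, 178.5]
force: [0.0, 0.5, -0.9]
opening: 0.0198
gripper_force: 30.0
clock: 20.95
tool_pos: [0.5147, -0.0434, 0.3311]
orientation: [180.0, 0.0, 178.7]
force: [-0.5, -0.1, -1.2]
opening: 0.0193
gripper_force: 30.0
clock: 21.58
tool_pos: [0.535, 0.0749, 0.3311]
orientation: [180.0, 0.0, 178.7]
force: [0.6, -0.4, -0.3]
opening: 0.0195
gripper_force: 30.0
clock: 22.2
tool_pos: [0.5556, 0.194, 0.3303]
orientation: [-180.0, -0.0, 178.7]
force: [0.2, -0.3, -0.7]
opening: 0.0197
gripper_force: 30.0
clock: 22.82
tool_pos: [0.5718, 0.2892, 0.33]
orientation: [-180.0, -0.0, 178.7]
force: [0.1, -0.8, -1.0]
opening: 0.0193
gripper_force: 30.0
t 22.82 grasp [0.5718 0.2892 0.171 ] rpy [-180.     -0.    178.74] UNITS [-0.07  4.35  5.4 ] open 0.0193 F [ 0.1 -0.8 -1. ] turn 0.01
```

View pics/s5c.png

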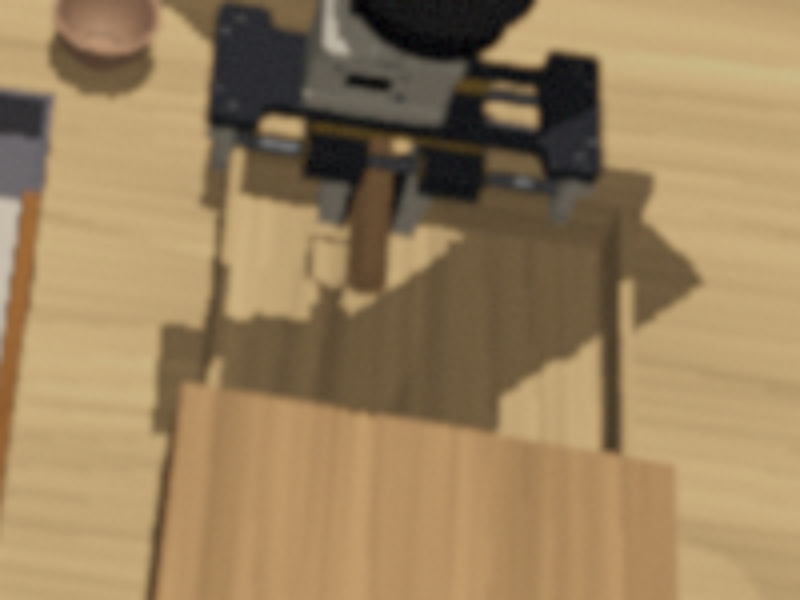

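The square tool is level in the grip over the drawer. I'll shift it to the left slot and lay it down.

```bash
python3 -m handwheel '[[-1,-0.07,0.87,0,0,0,0],[-1,0,0.87,0,0,0,0],[-1,0,0.87,0,0,0,0],[-1,0,0.87,0,0,0,0],[-1,0,0.87,0,0,0,0]]'
python3 -m handwheel '[[-1,0,0,0.9,0,0,0],[-1,0,0,0.9,0,0,0],[-1,0,0,0.9,0,0,0],[-1,0,0,0.9,0,0,0],[-1,0,0,0.9,0,0,0]]'
python3 -m handwheel '[[-1,0,0,0.4,0,0,0],[-1,0,0,0.4,0,0,0],[-1,0,0,0,0,0,0],[-1,0,0,0,0,0,0]]'
python3 -c "
from h import *
go(.576,.398,.034,178.7)"
```

```text
clock: 23.5
tool_pos: [0.5757, 0.3974, 0.3303]
orientation: [-180.0, -0.0, 178.7]
force: [0.8, 0.0, -1.7]
opening: 0.0194
gripper_force: 30.0
clock: 24.12
tool_pos: [0.5758, 0.3967, 0.2171]
orientation: [-180.0, 0.0, 178.7]
force: [-0.3, 0.7, -0.7]
opening: 0.0198
gripper_force: 30.0
clock: 24.62
tool_pos: [0.577, 0.3963, 0.2005]
orientation: [179.9, 0.2, 178.7]
force: [0.9, -2.0, 7.8]
opening: 0.0197
gripper_force: 34.0
t 24.62 grasp [0.5775 0.3965 0.0415] rpy [179.9    0.19 178.7 ] UNITS [0.06 0.06 0.3 ] open 0.0197 F [ 0.9 -2.   7.8] turn 0.0
```

The fingertips touch the drawer floor at grasp z 0.041, so that is the lowest release. I'll ease up, open and lift.

```bash
python3 -m handwheel '[[-1,0,0,-0.25,0,0,0],[-0.3,0,0,0,0,0,0],[-0.3,0,0,0,0,0,0],[-0.3,0,0,0,0,0,0]]'
python3 -m handwheel '[[-0.3,0,0,-0.3,0,0,0],[-0.3,0,0,-0.9,0,0,0],[-0.3,0,0,-0.9,0,0,0],[-0.3,0,0,-0.9,0,0,0],[-0.3,0,0,-0.9,0,0,0]]'
python3 -m handwheel '[[-0.1,0,0,-0.9,0,0,0],[-0.1,0,0,0,0,0,-0.88]]'
python3 -c "
from h import *
go(.494,-.2505,.049,-176)"
```

```text
clock: 25.12
tool_pos: [0.5757, 0.3958, 0.2039]
orientation: [-180.0, -0.0, 178.7]
force: [0.1, 0.8, -0.1]
opening: 0.0304
gripper_force: 0.0
clock: 25.75
tool_pos: [0.5758, 0.3957, 0.303]
orientation: [180.0, 0.0, 178.7]
force: [0.2, 0.6, -0.1]
opening: 0.0309
gripper_force: 0.0
clock: 26.0
tool_pos: [0.5763, 0.3962, 0.3273]
orientation: [179.8, 0.2, -175.9]
force: [0.2, 0.2, -0.7]
opening: 0.0388
gripper_force: 0.0
t 26.0 grasp [0.5768 0.3966 0.1683] rpy [ 179.85    0.2  -175.94] UNITS [  5.15 -25.6    4.68] open 0.0388 F [ 0.2  0.2 -0.7] turn 0.01
```

```bash
python3 -m handwheel '[[-0.1,0.19,-0.95,0,0,0,0],[-0.1,0.19,-0.95,0,0,0,0],[-0.1,0.19,-0.95,0,0,0,0],[-0.1,0.19,-0.95,0,0,0,0],[-0.1,0.19,-0.95,0,0,0,0]]' >/dev/null
python3 -m handwheel '[[-0.1,0.19,-0.95,0,0,0,0],[-0.1,0.19,-0.95,0,0,0,0],[-0.1,0.19,-0.95,0,0,0,0],[-0.1,0.19,-0.95,0,0,0,0],[-0.1,0.19,-0.95,0,0,0,0]]' >/dev/null
python3 -m handwheel '[[-0.1,0.19,-0.95,0,0,0,0],[-0.1,0.19,-0.95,0,0,0,0],[-0.1,0.19,-0.95,0,0,0,0],[-0.1,0.19,-0.95,0,0,0,0],[-0.1,0.19,-0.95,0,0,0,0]]' >/dev/null
python3 -m handwheel '[[-0.1,0.19,-0.95,0,0,0,0],[-0.1,0.19,-0.95,0,0,0,0],[-0.1,0.19,-0.95,0,0,0,0],[-0.1,0.19,-0.95,0,0,0,0],[-0.1,0.19,-0.95,0,0,0,0]]' >/dev/null
python3 -m handwheel '[[-0.1,0.19,-0.95,0,0,0,0],[-0.1,0.19,-0.95,0,0,0,0],[-0.1,0.19,-0.95,0,0,0,0],[-0.1,0.19,-0.95,0,0,0,0],[-0.1,0.19,-0.95,0,0,0,0]]' >/dev/null
python3 -m handwheel '[[-0.1,0.19,-0.95,0,0,0,0],[-0.1,0.19,-0.95,0,0,0,0],[-0.1,0,0,0,0,0,0],[-0.1,0,0,0,0,0,0]]'
python3 - <<'E'
from h import *
go(.494,-.2505,.049,-176)
s=shot("scene","scene6");a=s["color"][:,:,::-1];cv2.imwrite("pics/s6c.png",np.hstack([cv2.resize(a[190:310,420:580],(400,300)),cv2.resize(a[170:290,180:340],(400,300))]))
print(proj(s,[.494,-.2505,.044]))
E
```

```text
clock: 29.62
tool_pos: [0.4916, -0.253, 0.3241]
orientation: [180.0, -0.0, -176.1]
force: [0.3, 0.1, -0.1]
opening: 0.0396
gripper_force: 0.0
t 29.62 grasp [ 0.4916 -0.253   0.1651] rpy [ 179.99   -0.   -176.1 ] UNITS [-0.1   0.09  4.64] open 0.0396 F [ 0.3  0.1 -0.1] turn -0.02
[256.9 216. ]
```

View pics/s6c.png

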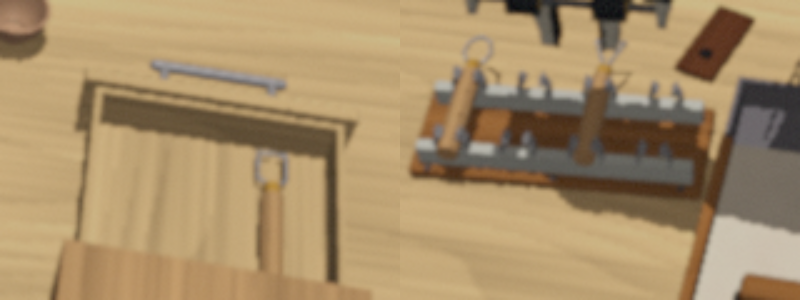

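The square tool lies flat in the drawer, and the three-cornered handle's middle at (257,215.6) matches the prediction. Grasping it a little higher on the pads.

```bash
python3 -m handwheel '[[-0.1,-0.1,0.09,0.92,0,0,0],[-0.1,0,0,0.92,0,0,0],[-0.1,0,0,0.92,0,0,0],[-0.1,0,0,0.92,0,0,0],[-0.1,0,0,0.92,0,0,0]]'
python3 -m handwheel '[[-0.1,0,0,0.04,0,0,0],[-1,0,0,0,0,0,0],[-1,0,0,0,0,0,0],[-1,0,0,0,0,0,0],[-1,0,0,0,0,0,0]]'
python3 -m handwheel '[[-1,0,0,0,0,0,0],[-1,0,0,-0.2,0,0,0],[-1,0,0,-0.2,0,0,0],[-1,0,0,-0.2,0,0,0],[-1,0,0,-0.2,0,0,0]]'
python3 -m handwheel '[[-1,0,0,-0.3,0,0,0],[-1,0,0,-0.5,0,0,0],[-1,0,0,-0.8,0,0,0],[-1,0,0,-0.8,0,0,0],[-1,0,0,-0.8,0,0,0]]'
python3 -m handwheel '[[-1,0,0,-0.8,0,0,0],[-1,0,0,0,0,0,0.87],[-1,0,0,0,0,0,0]]'
python3 - <<'E'
from h import *
go(.573,.338,.17,178.7)
E
```

```text
clock: 30.3
tool_pos: [0.4945, -0.2497, 0.2087]
orientation: [-180.0, 0.0, -176.0]
force: [-0.4, 0.2, 0.8]
opening: 0.0397
gripper_force: 0.0
clock: 30.92
tool_pos: [0.4947, -0.2504, 0.2091]
orientation: [-180.0, 0.1, -176.0]
force: [-0.6, 0.5, 6.0]
opening: 0.0195
gripper_force: 30.0
clock: 31.55
tool_pos: [0.4948, -0.2506, 0.2293]
orientation: [-180.0, 0.1, -176.0]
force: [0.5, -0.0, -1.0]
opening: 0.0196
gripper_force: 30.0
clock: 32.17
tool_pos: [0.4942, -0.2503, 0.3097]
orientation: [-180.0, 0.0, -176.1]
force: [-0.2, 0.1, -0.8]
opening: 0.0193
gripper_force: 30.0
clock: 32.55
tool_pos: [0.4942, -0.2503, 0.3291]
orientation: [-180.0, 0.1, 178.8]
force: [-0.2, -0.2, -1.6]
opening: 0.0196
gripper_force: 30.0
t 32.55 grasp [ 0.4944 -0.2503  0.1701] rpy [-1.8000e+02  7.0000e-02  1.7875e+02] UNITS [-2.630e+00  2.359e+01  1.000e-02] open 0.0196 F [-0.2 -0.2 -1.6] turn 0.01
```

```bash
python3 -m handwheel '[[-1,-0.105,0.945,0,0,0,0],[-1,-0.105,0.945,0,0,0,0],[-1,-0.105,0.945,0,0,0,0],[-1,-0.105,0.945,0,0,0,0],[-1,-0.105,0.945,0,0,0,0]]' >/dev/null
python3 -m handwheel '[[-1,-0.105,0.945,0,0,0,0],[-1,-0.105,0.945,0,0,0,0],[-1,-0.105,0.945,0,0,0,0],[-1,-0.105,0.945,0,0,0,0],[-1,-0.105,0.945,0,0,0,0]]' >/dev/null
python3 -m handwheel '[[-1,-0.105,0.945,0,0,0,0],[-1,-0.105,0.945,0,0,0,0],[-1,-0.105,0.945,0,0,0,0],[-1,-0.105,0.945,0,0,0,0],[-1,-0.105,0.945,0,0,0,0]]' >/dev/null
python3 -m handwheel '[[-1,-0.105,0.945,0,0,0,0],[-1,-0.105,0.945,0,0,0,0],[-1,-0.105,0.945,0,0,0,0],[-1,-0.105,0.945,0,0,0,0],[-1,-0.105,0.945,0,0,0,0]]' >/dev/null
python3 -m handwheel '[[-1,-0.105,0.945,0,0,0,0],[-1,-0.105,0.945,0,0,0,0],[-1,-0.105,0.945,0,0,0,0],[-1,-0.105,0.945,0,0,0,0],[-1,-0.105,0.945,0,0,0,0]]'
python3 -m handwheel '[[-1,0,0,0,0,0,0],[-1,0,0,0,0,0,0]]'
python3 - <<'E'
from h import *
go(.573,.338,.042,178.7)
E
```

```text
clock: 35.67
tool_pos: [0.5733, 0.3402, 0.3281]
orientation: [-180.0, -0.0, 178.7]
force: [0.1, -0.6, -1.7]
opening: 0.0196
gripper_force: 30.0
clock: 35.92
tool_pos: [0.573, 0.3389, 0.3279]
orientation: [-180.0, -0.0, 178.7]
force: [-0.6, -0.2, -1.4]
opening: 0.02
gripper_force: 30.0
t 35.92 grasp [0.5729 0.3388 0.1689] rpy [-1.7997e+02 -3.0000e-02  1.7873e+02] UNITS [-0.01 -0.03  5.08] open 0.02 F [-0.6 -0.2 -1.4] turn 0.0
```

```bash
python3 -m handwheel '[[-1,0,0,0.9,0,0,0],[-1,0,0,0.9,0,0,0],[-1,0,0,0.9,0,0,0],[-1,0,0,0.9,0,0,0],[-1,0,0,0.9,0,0,0]]'
python3 -m handwheel '[[-1,0,0,0.55,0,0,0],[-1,0,0,0,0,0,0],[-0.3,0,0,0,0,0,0],[-0.3,0,0,0,0,0,0],[-0.3,0,0,0,0,0,0]]'
python3 -m handwheel '[[-0.3,0,0,-0.3,0,0,0],[-0.3,0,0,-0.9,0,0,0],[-0.3,0,0,-0.9,0,0,0],[-0.3,0,0,-0.9,0,0,0],[-0.3,0,0,-0.9,0,0,0]]'
python3 -m handwheel '[[-0.1,0,0,-0.9,0,0,0],[-0.1,0,0,0,0,0,-0.88],[-0.1,0,0,0,0,0,0]]'
python3 - <<'E'
from h import *
go(.507,-.3815,.049,-176)
E
```

```text
clock: 36.55
tool_pos: [0.5732, 0.338, 0.2153]
orientation: [180.0, 0.0, 178.7]
force: [0.7, -0.1, -1.1]
opening: 0.0198
gripper_force: 30.0
clock: 37.17
tool_pos: [0.5731, 0.3387, 0.2023]
orientation: [180.0, 0.0, 178.7]
force: [0.0, -0.7, 0.6]
opening: 0.0307
gripper_force: 0.0
clock: 37.8
tool_pos: [0.573, 0.3386, 0.3009]
orientation: [180.0, 0.0, 178.7]
force: [0.4, 0.6, -0.4]
opening: 0.0305
gripper_force: 0.0
clock: 38.17
tool_pos: [0.573, 0.3386, 0.3228]
orientation: [180.0, 0.0, -176.0]
force: [0.1, 0.1, 0.0]
opening: 0.0394
gripper_force: 0.0
t 38.17 grasp [0.5731 0.3388 0.1638] rpy [ 1.7996e+02  4.0000e-02 -1.7603e+02] UNITS [  4.64 -28.56   4.57] open 0.0394 F [0.1 0.1 0. ] turn -0.0
```

```bash
python3 -m handwheel '[[-0.1,0.155,-0.95,0,0,0,0],[-0.1,0.155,-0.95,0,0,0,0],[-0.1,0.155,-0.95,0,0,0,0],[-0.1,0.155,-0.95,0,0,0,0],[-0.1,0.155,-0.95,0,0,0,0]]' >/dev/null
python3 -m handwheel '[[-0.1,0.155,-0.95,0,0,0,0],[-0.1,0.155,-0.95,0,0,0,0],[-0.1,0.155,-0.95,0,0,0,0],[-0.1,0.155,-0.95,0,0,0,0],[-0.1,0.155,-0.95,0,0,0,0]]' >/dev/null
python3 -m handwheel '[[-0.1,0.155,-0.95,0,0,0,0],[-0.1,0.155,-0.95,0,0,0,0],[-0.1,0.155,-0.95,0,0,0,0],[-0.1,0.155,-0.95,0,0,0,0],[-0.1,0.155,-0.95,0,0,0,0]]' >/dev/null
python3 -m handwheel '[[-0.1,0.155,-0.95,0,0,0,0],[-0.1,0.155,-0.95,0,0,0,0],[-0.1,0.155,-0.95,0,0,0,0],[-0.1,0.155,-0.95,0,0,0,0],[-0.1,0.155,-0.95,0,0,0,0]]' >/dev/null
python3 -m handwheel '[[-0.1,0.155,-0.95,0,0,0,0],[-0.1,0.155,-0.95,0,0,0,0],[-0.1,0.155,-0.95,0,0,0,0],[-0.1,0.155,-0.95,0,0,0,0],[-0.1,0.155,-0.95,0,0,0,0]]' >/dev/null
python3 -m handwheel '[[-0.1,0.155,-0.95,0,0,0,0],[-0.1,0.155,-0.95,0,0,0,0],[-0.1,0.155,-0.95,0,0,0,0],[-0.1,0.155,-0.95,0,0,0,0],[-0.1,0.155,-0.95,0,0,0,0]]' >/dev/null
python3 -m handwheel '[[-0.1,0,0,0,0,0,0],[-0.1,0,0,0,0,0,0]]'
python3 - <<'E'
from h import *
go(.507,-.3815,.049,-176)
s=shot("scene","scene7");a=s["color"][:,:,::-1];cv2.imwrite("pics/s7c.png",np.hstack([cv2.resize(a[190:310,420:580],(400,300)),cv2.resize(a[170:290,180:340],(400,300))]))
print(proj(s,[.507,-.3815,.044]))
E
```

```text
clock: 42.18
tool_pos: [0.5063, -0.3804, 0.3217]
orientation: [180.0, -0.0, -176.0]
force: [0.4, 0.6, 0.0]
opening: 0.0394
gripper_force: 0.0
t 42.17 grasp [ 0.5062 -0.3803  0.1627] rpy [ 1.7998e+02 -2.0000e-02 -1.7604e+02] UNITS [-0.03 -0.05  4.55] open 0.0394 F [0.4 0.6 0. ] turn -0.01
[203.8 212.9]
```

View pics/s7c.png

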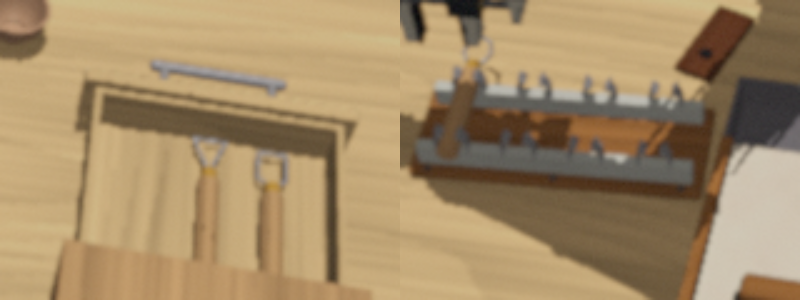

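Two tools now lie flat in the drawer. The round tool's handle middle at (204,214) matches the predicted (203.8,212.9), so I'll grasp it.

```bash
python3 -m handwheel '[[-0.1,-0.03,-0.05,0.91,0,0,0],[-0.1,0,0,0.91,0,0,0],[-0.1,0,0,0.91,0,0,0],[-0.1,0,0,0.91,0,0,0],[-0.1,0,0,0.91,0,0,0]]'
python3 -m handwheel '[[-0.1,0,0,0,0,0,0],[-1,0,0,0,0,0,0],[-1,0,0,0,0,0,0],[-1,0,0,0,0,0,0],[-1,0,0,0,0,0,0]]'
python3 -m handwheel '[[-1,0,0,0,0,0,0],[-1,0,0,-0.2,0,0,0],[-1,0,0,-0.2,0,0,0],[-1,0,0,-0.2,0,0,0],[-1,0,0,-0.2,0,0,0]]'
python3 -m handwheel '[[-1,0,0,-0.3,0,0,0],[-1,0,0,-0.5,0,0,0],[-1,0,0,-0.8,0,0,0],[-1,0,0,-0.8,0,0,0],[-1,0,0,-0.8,0,0,0]]'
python3 -m handwheel '[[-1,0,0,-0.8,0,0,0],[-1,0,0,0,0,0,0.87],[-1,0,0,0,0,0,0]]'
python3 - <<'E'
from h import *
go(.573,.279,.17,178.7)
E
```

```text
clock: 42.85
tool_pos: [0.5078, -0.3807, 0.2078]
orientation: [-180.0, 0.0, -175.9]
force: [1.2, 0.5, -0.4]
opening: 0.0395
gripper_force: 0.0
clock: 43.48
tool_pos: [0.508, -0.3816, 0.2093]
orientation: [-179.9, 0.1, -176.0]
force: [-0.2, 0.8, 7.1]
opening: 0.0196
gripper_force: 30.0
clock: 44.1
tool_pos: [0.5082, -0.3818, 0.2295]
orientation: [-179.9, 0.1, -176.0]
force: [0.6, -0.2, 0.5]
opening: 0.0198
gripper_force: 30.0
clock: 44.72
tool_pos: [0.5076, -0.3813, 0.3098]
orientation: [-180.0, 0.0, -176.0]
force: [0.6, 0.0, -1.4]
opening: 0.0197
gripper_force: 30.0
clock: 45.1
tool_pos: [0.5076, -0.3813, 0.3292]
orientation: [-180.0, 0.1, 178.8]
force: [-0.6, 0.7, -0.4]
opening: 0.0197
gripper_force: 30.0
t 45.1 grasp [ 0.5077 -0.3813  0.1702] rpy [-1.7999e+02  6.0000e-02  1.7881e+02] UNITS [-2.06 26.46  0.  ] open 0.0197 F [-0.6  0.7 -0.4] turn 0.02
```

```bash
python3 -m handwheel '[[-1,-0.074,0.945,0,0,0,0],[-1,-0.074,0.945,0,0,0,0],[-1,-0.074,0.945,0,0,0,0],[-1,-0.074,0.945,0,0,0,0],[-1,-0.074,0.945,0,0,0,0]]' >/dev/null
python3 -m handwheel '[[-1,-0.074,0.945,0,0,0,0],[-1,-0.074,0.945,0,0,0,0],[-1,-0.074,0.945,0,0,0,0],[-1,-0.074,0.945,0,0,0,0],[-1,-0.074,0.945,0,0,0,0]]' >/dev/null
python3 -m handwheel '[[-1,-0.074,0.945,0,0,0,0],[-1,-0.074,0.945,0,0,0,0],[-1,-0.074,0.945,0,0,0,0],[-1,-0.074,0.945,0,0,0,0],[-1,-0.074,0.945,0,0,0,0]]' >/dev/null
python3 -m handwheel '[[-1,-0.074,0.945,0,0,0,0],[-1,-0.074,0.945,0,0,0,0],[-1,-0.074,0.945,0,0,0,0],[-1,-0.074,0.945,0,0,0,0],[-1,-0.074,0.945,0,0,0,0]]' >/dev/null
python3 -m handwheel '[[-1,-0.074,0.945,0,0,0,0],[-1,-0.074,0.945,0,0,0,0],[-1,-0.074,0.945,0,0,0,0],[-1,-0.074,0.945,0,0,0,0],[-1,-0.074,0.945,0,0,0,0]]' >/dev/null
python3 -m handwheel '[[-1,-0.074,0.945,0,0,0,0],[-1,-0.074,0.945,0,0,0,0],[-1,-0.074,0.945,0,0,0,0],[-1,0,0,0,0,0,0],[-1,0,0,0,0,0,0]]'
python3 - <<'E'
from h import *
go(.573,.279,.042,178.7)
E
```

```text
clock: 48.85
tool_pos: [0.5734, 0.2791, 0.3279]
orientation: [-180.0, -0.0, 178.8]
force: [0.6, -0.5, -0.7]
opening: 0.0197
gripper_force: 30.0
t 48.85 grasp [0.5734 0.279  0.1689] rpy [-1.7998e+02 -3.0000e-02  1.7879e+02] UNITS [0.01 0.   5.08] open 0.0197 F [ 0.6 -0.5 -0.7] turn 0.02
```

```bash
python3 -m handwheel '[[-1,0,0,0.9,0,0,0],[-1,0,0,0.9,0,0,0],[-1,0,0,0.9,0,0,0],[-1,0,0,0.9,0,0,0],[-1,0,0,0.9,0,0,0]]'
python3 -m handwheel '[[-1,0,0,0.55,0,0,0],[-1,0,0,0,0,0,0],[-0.3,0,0,0,0,0,0],[-0.3,0,0,0,0,0,0],[-0.3,0,0,0,0,0,0]]'
python3 -m handwheel '[[-0.3,0,0,-0.3,0,0,0],[-0.3,0,0,-0.9,0,0,0],[-0.3,0,0,-0.9,0,0,0],[-0.3,0,0,-0.9,0,0,0],[-0.3,0,0,-0.9,0,0,0]]'
python3 -m handwheel '[[-1,0.9,0.3,0,0,0,0],[-1,0.9,0.3,0,0,0,0],[-1,0.9,0.3,0,0,0,0],[-1,0.9,0.3,0,0,0,0],[-1,0.9,0.3,0,0,0,0]]'
python3 -m handwheel '[[-1,0.9,0.3,0,0,0,0],[-1,0.9,0.3,0,0,0,0],[-1,0.9,0.3,0,0,0,0],[-1,0.9,0.3,0,0,0,0],[-1,0,0,0,0,0,0]]'
python3 - <<'E'
from h import *
go(.362,.346,.055,178.7)
s=shot("scene","scene8");t=shot("top","top8");a=s["color"][:,:,::-1];b=t["color"][:,:,::-1]
print(proj(s,[.362,.346,.055]),proj(s,[.4024,.3446,.052]))
cv2.imwrite("pics/s8c.png",np.hstack([cv2.resize(a[170:320,270:590],(480,225)),cv2.resize(b[160:320,70:350],(320,225))]))
E
```

```text
clock: 49.48
tool_pos: [0.5736, 0.2782, 0.2153]
orientation: [180.0, 0.0, 178.7]
force: [0.3, 1.2, -0.7]
opening: 0.0193
gripper_force: 30.0
clock: 50.1
tool_pos: [0.5736, 0.2789, 0.2023]
orientation: [180.0, 0.0, 178.8]
force: [0.3, -0.5, -0.6]
opening: 0.0302
gripper_force: 0.0
clock: 50.72
tool_pos: [0.5735, 0.2788, 0.3009]
orientation: [180.0, 0.0, 178.8]
force: [0.2, 0.1, -0.2]
opening: 0.0309
gripper_force: 0.0
clock: 51.35
tool_pos: [0.4604, 0.319, 0.2994]
orientation: [-180.0, -0.0, 178.8]
force: [-0.2, 0.8, 0.5]
opening: 0.0002
gripper_force: 0.0
clock: 51.98
tool_pos: [0.3709, 0.3509, 0.2996]
orientation: [180.0, -0.0, 178.9]
force: [-0.3, -0.7, 0.0]
opening: -0.0
gripper_force: 0.0
t 51.98 grasp [0.3709 0.3509 0.1406] rpy [179.99  -0.   178.92] UNITS [ 0.35 -0.2   3.43] open -0.0 F [-0.3 -0.7  0. ] turn 0.04
[507.4 204.9] [506.5 218.1]
```

View pics/s8c.png

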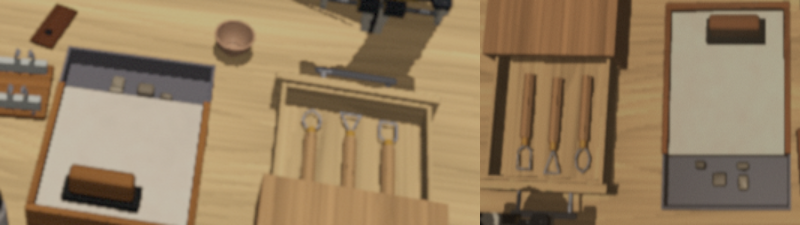

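All three tools lie flat in the drawer at top-crop (525–585,110). The scraper stands on the slab and the crumbs are in the trough. I'll lower the closed fingers in front of the handle bar and push.

```bash
python3 -m handwheel '[[-1,0.35,-0.2,0,0,0,0.04],[-1,0,0,0.85,0,0,0],[-1,0,0,0.85,0,0,0],[-1,0,0,0.85,0,0,0],[-1,0,0,0.85,0,0,0]]'
python3 -m handwheel '[[-1,-0.3,0,0,0,0,0],[-1,-0.3,0,0,0,0,0],[-1,-0.3,0,0,0,0,0],[-1,-0.3,0,0,0,0,0],[-1,-0.3,0,0,0,0,0]]'
python3 -m handwheel '[[-1,-0.3,0,0,0,0,0],[-1,-0.3,0,0,0,0,0],[-1,-0.3,0,0,0,0,0],[-1,-0.3,0,0,0,0,0],[-1,-0.3,0,0,0,0,0]]'
python3 -m handwheel '[[-1,-0.3,0,0,0,0,0],[-1,-0.3,0,0,0,0,0],[-1,-0.3,0,0,0,0,0],[-1,-0.3,0,0,0,0,0],[-1,-0.3,0,0,0,0,0]]'
python3 -m handwheel '[[-1,-0.3,0,0,0,0,0],[-1,-0.3,0,0,0,0,0],[-1,-0.3,0,0,0,0,0],[-1,-0.3,0,0,0,0,0],[-1,-0.3,0,0,0,0,0]]'
python3 -m handwheel '[[-1,-0.3,0,0,0,0,0],[-1,-0.3,0,0,0,0,0],[-1,-0.3,0,0,0,0,0],[-1,0,0,0,0,0,0]]'
```

```text
clock: 52.7
tool_pos: [0.3637, 0.3452, 0.2138]
orientation: [-180.0, -0.0, 178.5]
force: [0.2, 0.1, -0.2]
opening: 0.0005
gripper_force: 0.0
clock: 53.32
tool_pos: [0.4017, 0.3449, 0.2148]
orientation: [180.0, 0.0, 178.5]
force: [-1.5, 0.3, 1.4]
opening: 0.0006
gripper_force: 0.6
clock: 53.95
tool_pos: [0.4391, 0.3438, 0.2143]
orientation: [-180.0, -0.0, 178.5]
force: [-1.1, -0.0, 0.3]
opening: 0.0004
gripper_force: 0.6
clock: 54.58
tool_pos: [0.4766, 0.3428, 0.2143]
orientation: [-180.0, -0.0, 178.5]
force: [-2.0, -0.7, 0.9]
opening: 0.0004
gripper_force: 0.6
clock: 55.2
tool_pos: [0.5141, 0.342, 0.2144]
orientation: [-180.0, -0.0, 178.5]
force: [-1.5, -0.7, -0.4]
opening: 0.0006
gripper_force: 0.6
clock: 55.7
tool_pos: [0.5369, 0.3416, 0.2145]
orientation: [180.0, 0.1, 178.5]
force: [-0.6, 0.2, 0.3]
opening: 0.0003
gripper_force: 0.0
```

```bash
python3 -m handwheel '[[-1,-0.2,0,0,0,0,0],[-1,-0.2,0,0,0,0,0],[-1,-0.2,0,0,0,0,0],[-1,-0.2,0,0,0,0,0],[-1,-0.2,0,0,0,0,0]]'
python3 -m handwheel '[[-1,-0.15,0,0,0,0,0],[-1,-0.15,0,0,0,0,0],[-1,-0.1,0,0,0,0,0],[-1,-0.1,0,0,0,0,0]]'
python3 -m handwheel '[[-1,-0.1,0,0,0,0,0],[-1,-0.1,0,0,0,0,0],[-1,0,0,0,0,0,0]]'
```

```text
clock: 56.32
tool_pos: [0.5615, 0.3409, 0.2145]
orientation: [180.0, 0.0, 178.5]
force: [-0.9, 0.4, 1.7]
opening: 0.0002
gripper_force: 0.6
clock: 56.82
tool_pos: [0.5737, 0.3404, 0.2144]
orientation: [-180.0, -0.0, 178.5]
force: [-0.7, -0.1, 0.1]
opening: 0.0007
gripper_force: 0.5
clock: 57.2
tool_pos: [0.5788, 0.3403, 0.2144]
orientation: [180.0, 0.0, 178.5]
force: [0.1, 0.2, -0.7]
opening: 0.001
gripper_force: 0.0
```

```bash
python3 -m handwheel '[[-1,-0.1,0,0,0,0,0],[-1,-0.1,0,0,0,0,0],[-1,-0.1,0,0,0,0,0]]'
python3 -m handwheel '[[-1,-0.1,0,0,0,0,0],[-1,-0.1,0,0,0,0,0]]'
python3 -m handwheel '[[-1,-0.1,0,0,0,0,0],[-1,0,0,0,0,0,0]]'
```

```text
clock: 57.58
tool_pos: [0.5861, 0.3401, 0.2144]
orientation: [-180.0, -0.0, 178.5]
force: [-7.8, 2.2, 3.4]
opening: 0.0005
gripper_force: 4.7
clock: 57.82
tool_pos: [0.5876, 0.3402, 0.2142]
orientation: [-179.9, -0.4, 178.5]
force: [-30.7, 6.7, 18.3]
opening: 0.0003
gripper_force: 15.7
clock: 58.08
tool_pos: [0.5882, 0.3403, 0.2143]
orientation: [-179.8, -0.6, 178.5]
force: [-33.7, 6.8, 19.9]
opening: 0.0004
gripper_force: 17.5
```

Stop reached: the force rose to 34 N, so the drawer is shut. I'll back away, raise the arm and check.

```bash
python3 -m handwheel '[[-1,0.3,0,0,0,0,0],[-1,0.8,0,0,0,0,0],[-1,0.8,0,0,0,0,0],[-1,0.8,0,0,0,0,0],[-1,0,0,0,0,0,0]]'
python3 -m handwheel '[[-1,0,0,-0.9,0,0,0],[-1,0,0,-0.9,0,0,0],[-1,0,0,-0.9,0,0,0],[-1,0,0,-0.9,0,0,0],[-1,0,0,-0.9,0,0,0]]'
python3 -m handwheel '[[-1,0.9,0,-0.9,0,0,0],[-1,0.9,0,-0.9,0,0,0],[-1,0.9,0,0,0,0,0],[-1,0,0,0,0,0,0]]'
python3 - <<'E'
from h import *
s=shot("scene","scene9");t=shot("top","top9");a=s["color"][:,:,::-1];b=t["color"][:,:,::-1]
cv2.imwrite("pics/s9c.png",np.hstack([cv2.resize(a[170:440,180:600],(480,309)),cv2.resize(b[60:360,50:360],(320,309))]))
E
```

```text
clock: 58.7
tool_pos: [0.5255, 0.3418, 0.2148]
orientation: [180.0, 0.0, 178.6]
force: [0.9, -0.5, -0.2]
opening: 0.0005
gripper_force: 0.0
clock: 59.32
tool_pos: [0.527, 0.3417, 0.3278]
orientation: [180.0, 0.0, 178.5]
force: [0.2, 0.2, 0.2]
opening: 0.0002
gripper_force: 0.0
clock: 59.82
tool_pos: [0.4583, 0.3434, 0.3728]
orientation: [179.9, 0.1, 178.6]
force: [1.0, -0.1, -0.0]
opening: 0.0005
gripper_force: 0.0
```

View pics/s9c.png

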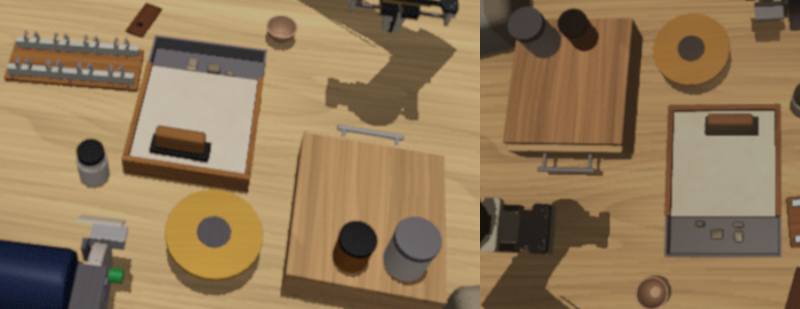

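The drawer is flush, the rack is empty, the crumbs are in the trough, and the scraper stands on the plaster clear of the frame. The other items haven't moved. Handing in.

```bash
python3 -c "
from plant import *
print(close_job())"
```

```text
the job is handed in; nothing more can be done
None
```

The job is handed in, but no verdict came back: the four clay lumps are in the trough, the scraper stands on the clean slab, and all three tools are in the drawer, which is shut.

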